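Refit the washed hob knob and hold it pressed in

TASK

One control knob of the gas hob was taken off for washing and lies right way up on the draining mat. Pick it up, turn it so that its D-shaped hole matches the flat on the one bare stem, push it fully home on that stem, then press it in against the stem's spring, as one does to light a burner, and finish while still holding it pressed in with the gripper. Do not press the other knobs or disturb the other things on the worktop.

Things in the scene. Friction and masses are not known exactly. Their poses are not given: they have to be found in the camera images.
- knob_centre (a point): Centre of the loose knob, on its axis, 17 mm above its underside; z up. A black round skirt 48 mm across, 5 mm thick, carries an aluminium bar grip 46 mm long (x), 20 mm wide (y), from the skirt to 34 mm above the underside. About 60 g. A red line on the bar's top and end face marks its +x end (the pointer). It starts right way up on the mat, pointer within 80 degrees of straight ahead.
- knob: The same knob, origin at the centre of its underside, axes as at knob_centre. From below it has a blind D-shaped hole on its axis, 15 mm deep, 12.2 mm in diameter, with a 1 mm lead-in; the hole's flat is on the +x (pointer) side, 2.6 mm from the axis.
- knob_pointer (a point): Pointer end of the loose knob: on the red line of its top face, 21 mm from the axis towards the knob's +x, 34 mm above its underside; axes as the knob's.
- stem_top (a point): Top of the one bare valve stem, on the axis of its round part, 30 mm above the worktop, 22 mm above the glass at rest; moves with the stem. An upright steel D-shaft, 11 mm diameter, flat on its +x side 2 mm from the axis, 1 mm chamfer at the top. The knob fits when its x and this x point the same way (play 0.6 mm and about 14 degrees each way). The stem does not turn.
- stem_foot: The bare stem's collar on the glass, steel, 28 mm across, 1.5 mm high, fixed; origin on the axis at the glass, x as stem_top. With the knob fully home the stem's top touches the end of its hole: the knob's underside is then 15 mm below stem_top (7 mm above the glass), its centre 2 mm above stem_top.
- stem (a joint): How far the bare stem is pressed down, m: 0 at rest, 0.004 at its stop. A spring holds it up: about 4 N to start it moving, about 10 N at the stop.
- hob: Black glass gas hob, 510 mm (x) by 580 mm (y), 8 mm thick, fixed; origin at the centre of its underside, x away from the robot. Four controls 235 mm from the centre towards -y, at x -125, -55, 15 and 85 mm; any one may be the bare one. All are off and point alike, along the hob's +x, where the refitted knob must point too. Iron pan supports, tops 46 mm above the glass, begin 67 mm from the row.
- mat: Grey silicone draining mat, 280 mm (x) by 190 mm (y), 4 mm thick, fixed on the worktop to the right of the hob; origin at the centre of its underside. The knob and a burner cap lie on it.
- knob_b_top (a point): Top centre of one of the three knobs still in place on the hob, same shape as the loose knob, its top 41 mm above the glass; x points along its pointer.
- knob_b (a joint): How far that knob is pressed down, m: 0 at rest, 0.004 at its stop, sprung like the bare stem. To be left alone.
- knob_c_top (a point): Top centre of one of the three knobs still in place on the hob, same shape as the loose knob, its top 41 mm above the glass; x points along its pointer.
- knob_c (a joint): How far that knob is pressed down, m: 0 at rest, 0.004 at its stop, sprung like the bare stem. To be left alone.
- knob_d_top (a point): Top centre of one of the three knobs still in place on the hob, same shape as the loose knob, its top 41 mm above the glass; x points along its pointer.
- knob_d (a joint): How far that knob is pressed down, m: 0 at rest, 0.004 at its stop, sprung like the bare stem. To be left alone.
- burner_cap_centre (a point): Centre of a black iron burner cap, 58 mm across, 8 mm high, lying on the mat about 110 mm or more from the loose knob. A bystander.
- pot_centre (a point): Centre of a steel pot, 210 mm across, 132 mm high, with two side handles (276 mm over them), on the hob's near left burner. A bystander.
- spice_jar_centre (a point): Centre of an amber glass jar, 48 mm across, 95 mm high, beyond the mat. A bystander.
- salt_mill_centre (a point): Centre of a dark wooden mill, 52 mm across, 144 mm high, beyond the mat. A bystander.
- mug_centre (a point): Centre of a white mug, 82 mm across without its handle, 90 mm high. A bystander.
- brush_centre (a point): Middle of a wooden dish brush 215 mm long, 46 mm wide and 30 mm high, lying bristles down on the worktop to the right of the mat. A bystander.
Things that resemble listed ones, but are neither listed nor needed, are in the scene too. What is shaped like the knob but blue is not meant.

How it is judged:
By the outcome, as a careful person would: the job done as asked, in the order asked, and still so for the second after the job is handed in, while the arm keeps its last pose, push and grip.
It also fails if it takes over 42 s, if anything falls off the work surface, if the arm or the gripper's body presses on something with over 40 N, if the wrist force passes 120 N, or if a joint passes its speed limit or range.

ROBOT

A 6-joint arm with a two-finger parallel gripper is mounted at the origin on the work surface. World frame = base frame: x ahead of the robot, y to its left, z up, the work surface at z = 0. Lengths are in m, angles in rad, forces in N, time in s.
With the tool pointing down it reaches from about 0.35 to 0.875 m from the base axis. Payload 15.5 kg.
Tool frame: the origin (TCP) lies at the centre of the arm's flange, where the gripper is bolted on; the fingertips stand 173 mm ahead of it and the grasp point (between the pads) lies 155 mm ahead of it; x points along the fingers, y is the direction in which the jaws open and shut, and the axes are right-handed (so a half turn about x gives the same grasp; the last joint's range is limited). The gripper opens to 85 mm and grips with 20 to 120 N. Pads are 22 mm wide; open, the fingers measure 114 mm over their backs; the gripper's body (76 mm by 85 mm) begins 54 mm behind the grasp point. The pads swing forward as they close: fully open they stand 13 mm farther back than shut.
Start: joints at [1.022, 0.494, 1.345, -0, 1.302, -0.096], TCP at [0.274, 0.562, 0.405] pointing down, gripper open.
Joint ranges: [-2.91, 2.91], [-0.82, 2.16], [0.22, 2.67], [-1.22, 4.37], [0.12, 2.79], [-3.08, 3.08]. Speed limits (rad/s): [1.89, 1.89, 2.57, 3.01, 3.01, 3.01].

INTERFACE

Orientations are given as [roll, pitch, yaw] about the fixed x, y, z axes, in that order (R = Rz(yaw) Ry(pitch) Rx(roll)).
In Python, from workcell import bot, vision gives the robot as it stands.
- The arm moves only by the tool send_rows, never from a script. Its argument "series" is one flat list of numbers, 7 for each row, row after row: the finger opening in m, from 0 to 0.0854, then the shift along the world's x, y, z in m, then the turn, a rotation vector about the world's x, y, z in rad. A call has 1 to 10 rows; each row shifts and turns the commanded pose from where the row before left it; what a row does not reach is not made up. A row lasts 1/10 s, in which the tool goes at most 50 mm and 8.59 degrees, less where a joint would pass 70% of its speed; a pose out of reach is approached as far as the arm can. A call is refused whole if a number of a shift passes 0.05 or a number of a turn 0.15, either way. A call with a gripper value outside its range is refused whole. The fingers move at their own pace and stop on an object; the grip force is fixed at half the most. Time passes only in rows, so rows that do not move let the fingers close. It gives the time, the measured TCP pose, the force and the opening at its end, in the units of the state.
- bot.get_obs(): the state, without advancing time (a new reading comes with each control period).
- vision.capture(name): name is "scene" or "side" or "wrist"; returns (picture, depth): 384x512x3 uint8, blue, green, red; 384x512 float32, m along the optical axis (not along the pixel's ray), 0 where there is no reading.
- vision.get_calibration(name): a dict with "fx", "fy", "cx", "cy" (pixels), "rvec" (rotation vector, rad) and "tvec" (3), from world to camera coordinates, as OpenCV has them. Camera axes: x right, y down, z forward; pixel columns grow to the right and rows downward; lengths in m; the calibration is good to about 2 mm. The wrist camera is an equidistant fisheye: a pixel r from the principal point sees the ray r / f radians off the axis. A picture is of the moment at which its call begins: read the wrist's pose just before it. get_calibration takes no time and is no camera call; for the wrist camera it gives the pose at the moment of the call.
- bot.hand_in(): hands the job in, once; it reports no verdict.
The state is a dict: "clock": time; "joints": joint angles; "joint_velocities": joint speeds; "joint_torque": joint torques, N m; "tcp_pos": TCP position; "eef_rot": TCP orientation; "ft_force": force on the tool from outside, world axes, zero at the start; "torque": the same for the moment, N m; "opening": opening from 0.0 (shut) to 1.0 (fully open).
Only numpy, scipy, OpenCV 4.12 (cv2) and the standard library are available. Lean on these libraries where they do the work, as an engineer would, in place of code of your own. Each camera call takes 0.05 s, during which the arm holds its last target.

## Working session

There is one attempt and no reset: what is moved stays moved. The work goes in short steps, Python scripts to look and compute and a tool call to move; the robot and the scene stay as the last step left them, time stands still between calls to the robot, and variables do not carry over. Pictures are saved under pics/ and viewed, and the job is handed in when it is done.

Besides the shell and the picture viewer there is one more tool, called after ">>>" in YAML: its name, and indented under it one key for each argument. send_rows: Moves the arm, as the interface text tells. Its arguments: {"type":"object","properties":{"series":{"type":"array"}},"required":["series"]}

```bash
mkdir -p pics; ls; python3 - <<'E'
from workcell import bot, vision
import cv2
print(bot.get_obs())
for n in("scene","side","wrist"):
    c=vision.get_calibration(n);print(n,c)
    im,d=vision.capture(n);cv2.imwrite(f"pics/{n}0.png",im)
    import numpy as np; np.save(f"pics/{n}0.npy",d)
E
```

```text
pics
{'clock': 0.0, 'joints': array([ 1.02149442e+00,  4.94186211e-01,  1.34613045e+00, -2.41364833e-05,
        1.30253209e+00, -9.54993533e-02]), 'joint_velocities': array([0.00040233, 0.00097615, 0.00105717, 0.00074889, 0.00086897,
       0.00213518]), 'joint_torque': array([ 2.45729134e-03, -8.82137275e+01, -3.83886766e+01,  2.76162410e-05,
        9.30244918e-03,  1.09980411e-05]), 'tcp_pos': array([0.27391096, 0.56160975, 0.40409848]), 'eef_rot': array([-1.64777605,  1.56954001, -2.10157219]), 'ft_force': array([-0.27217278, -0.45870044, -0.92038438]), 'torque': array([ 0.04248295, -0.04302442,  0.02589708]), 'opening': 1.00247691950192}
scene {'fx': 371.47462148718586, 'fy': 371.47462148718586, 'cx': 257.0583730038662, 'cy': 191.42909644761014, 'rvec': array([ 2.14311213,  1.41949796, -0.45969533]), 'tvec': array([-0.1458565 , -0.38560565,  1.39932461])}
side {'fx': 498.3706658982593, 'fy': 498.3706658982593, 'cx': 250.34105707591107, 'cy': 190.16585496521282, 'rvec': array([ 2.19937606, -0.82650842,  0.36099217]), 'tvec': array([-0.47568852,  0.30753576,  1.19946637])}
wrist {'fx': 297.3186396354542, 'fy': 297.3186396354542, 'cx': 258.30791247873066, 'cy': 191.95986503588972, 'rvec': array([-2.45672014, -1.53512461, -0.21502998]), 'tvec': array([-0.62385738, -0.03654983,  0.37757901])}
```

View pics/scene0.png

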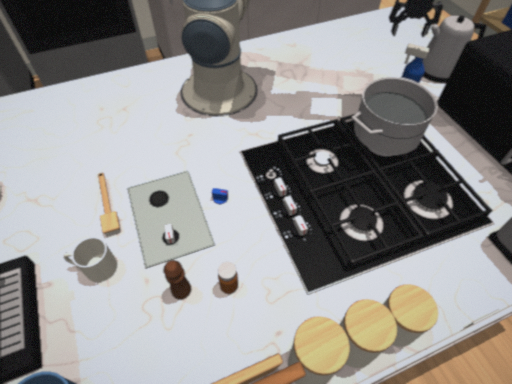

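View pics/side0.png

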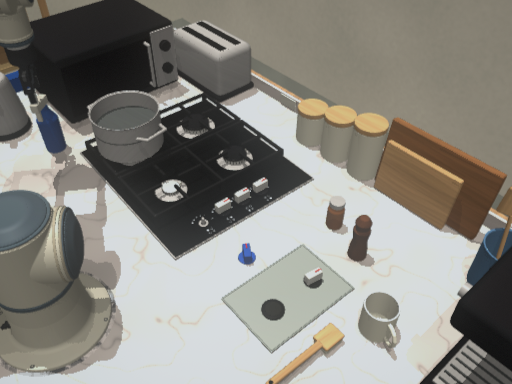

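View pics/wrist0.png

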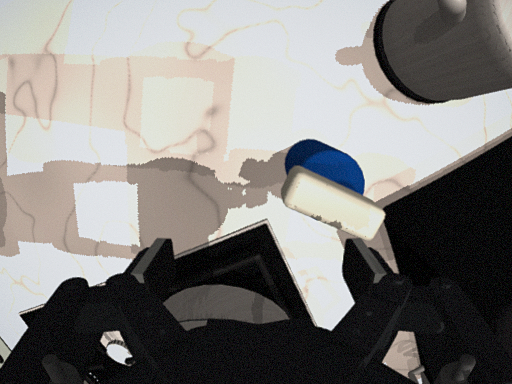

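The scene view shows the loose knob at about (168,233), the cap at (158,199) and the bare stem at (271,174), which is the control nearest the robot. In the side view the knob is at (313,275) and the stem at (203,222). Next I'll crop in closer.

```bash
cat > h.py <<'E'
import numpy as np,cv2
from workcell import bot,vision
def RT(c): return cv2.Rodrigues(np.array(c["rvec"],float))[0],np.array(c["tvec"],float)
def ray(c,u,v,fish=False):
    R,t=RT(c); x=(u-c["cx"])/c["fx"]; y=(v-c["cy"])/c["fy"]
    if fish:
        r=np.hypot(x,y); s=np.sin(r)/r if r>1e-9 else 1; d=np.array([x*s,y*s,np.cos(r)])
    else: d=np.array([x,y,1.])
    return -R.T@t, R.T@d
def onplane(c,u,v,z,fish=False):
    o,d=ray(c,u,v,fish); return o+d*(z-o[2])/d[2]
def proj(c,P,fish=False):
    R,t=RT(c); p=R@np.array(P,float)+t
    if fish:
        h=np.hypot(p[0],p[1]); a=np.arctan2(h,p[2]); p=np.array([p[0]/h*a,p[1]/h*a,1])
    return c["fx"]*p[0]/p[2]+c["cx"], c["fy"]*p[1]/p[2]+c["cy"]
E
python3 - <<'E'
import cv2,numpy as np
s=cv2.imread("pics/scene0.png");d=cv2.imread("pics/side0.png")
def cr(i,x,y,w,h):return cv2.resize(i[y:y+h,x:x+w],(w*6,h*6),interpolation=cv2.INTER_CUBIC)
a=np.hstack([cr(s,140,210,60,45),cr(s,255,160,60,45)])
b=np.hstack([cr(d,285,252,60,45),cr(d,185,190,60,45)])
cv2.imwrite("pics/crops.png",np.vstack([a,b]))
E
python3 - <<'E'
from h import *
cs=vision.get_calibration("scene");cd=vision.get_calibration("side")
print("knob",onplane(cs,168,233,.03),onplane(cd,313,275,.03))
print("stem",onplane(cs,271,174,.03),onplane(cd,203,222,.03))
for nm,l in (("hob scene",[(241,153),(309,283),(491,211)]),):
    for u,v in l: print(nm,onplane(cs,u,v,.008))
for u,v in [(180,246),(312,178),(84,155)]: print("hob side",onplane(cd,u,v,.008))
E
```

```text
knob [ 0.55228697 -0.33621634  0.03      ] [ 0.54640104 -0.33795934  0.03      ]
stem [0.47390191 0.00209044 0.03      ] [ 0.44882804 -0.00905503  0.03      ]
hob scene [ 0.3410826  -0.04304842  0.008     ]
hob scene [ 0.81749593 -0.04732786  0.008     ]
hob scene [0.82841995 0.53776028 0.008     ]
hob side [ 0.35895639 -0.02186875  0.008     ]
hob side [ 0.83177687 -0.06526031  0.008     ]
hob side [0.34901958 0.50795718 0.008     ]
```

View pics/crops.png

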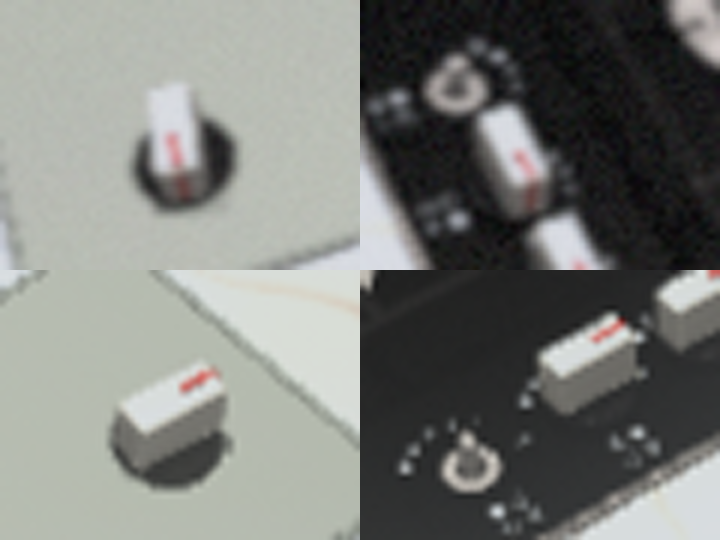

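```bash
python3 - <<'E'
from h import *
cs=vision.get_calibration("scene");cd=vision.get_calibration("side")
f=lambda c,x,y,ox,oy,z:onplane(c,x/6+ox,y/6+oy,z)
for c,n,ox,oy,A,B in((cs,"scene",140,210,(168,87),(181,169)),(cd,"side",285,252,(128,149),(214,100))):
    a=f(c,*A,ox,oy,.038);b=f(c,*B,ox,oy,.038);print(n,"knob",(a+b)/2,np.linalg.norm(b-a),np.degrees(np.arctan2(*(b-a)[1::-1])))
print("stem",onplane(cs,271.2,170.3,.03),onplane(cd,202.8,218.3,.03))
print("collar",f(cs,97,90,255,160,.0095),f(cd,110,200,185,190,.0095))
# knob next to stem
for c,n,ox,oy,A,B in((cs,"scene",255,160,(138,110),(170,180)),(cd,"side",185,190,(190,90),(262,52))):
    a=f(c,*A,ox,oy,.049);b=f(c,*B,ox,oy,.049);print(n,"kb",(a+b)/2,np.linalg.norm(b-a),np.degrees(np.arctan2(*(b-a)[1::-1])))
o=bot.get_obs();c=vision.get_calibration("wrist")
R,t=RT(c);print(-R.T@t,o["tcp_pos"],R)
from scipy.spatial.transform import Rotation as Ro
print(Ro.from_euler("xyz",o["eef_rot"]).as_matrix())
E
```

```text
scene knob [ 0.55325765 -0.33202687  0.038     ] 0.04343833704885216 -7.53294840992701
side knob [ 0.54765449 -0.33772354  0.038     ] 0.04613487083374599 -7.542396335806243
stem [0.46097943 0.00860379 0.03      ] [0.45706431 0.00270305 0.03      ]
collar [0.46282048 0.00847766 0.0095    ] [0.45714597 0.00247053 0.0095    ]
scene kb [0.53262665 0.00526614 0.049     ] 0.04453770795986044 -5.0361350678797505
side kb [0.5291715  0.00191877 0.049     ] 0.042104258978214695 -3.264839373599687
[0.21170598 0.59108176 0.37282322] [0.27395816 0.56163764 0.40424094] [[ 4.38432522e-01  8.98764059e-01 -2.99762348e-04]
 [ 8.64021018e-01 -4.21392386e-01  2.75492535e-01]
 [ 2.47476471e-01 -1.21043888e-01 -9.61303164e-01]]
[[-4.67157360e-04  4.38446035e-01  8.98757396e-01]
 [-7.67359960e-04  8.98757072e-01 -4.38446276e-01]
 [-9.99999596e-01 -8.94493844e-04 -8.34150489e-05]]
```

The first estimates agree across both views: the knob is at about (0.550,-0.335) with yaw -7.5°, and the stem at about (0.459,0.006). I'll move over the stem and look with the wrist camera on the way.

>>> send_rows:
  series: [0.0854, 0.0125, -0.037, 0, 0, 0, 0.023, 0.0854, 0.0125, -0.037, 0, 0, 0, 0.023, 0.0854, 0.0125, -0.037, 0, 0, 0, 0.023, 0.0854, 0.0125, -0.037, 0, 0, 0, 0.023, 0.0854, 0.0125, -0.037, 0, 0, 0, 0.023, 0.0854, 0.0125, -0.037, 0, 0, 0, 0.023, 0.0854, 0.0125, -0.037, 0, 0, 0, 0.023, 0.0854, 0.0125, -0.037, 0, 0, 0, 0.023, 0.0854, 0.0125, -0.037, 0, 0, 0, 0.023, 0.0854, 0.0125, -0.037, 0, 0, 0, 0.023]

```text
clock: 1.15
tcp_pos: [0.3991, 0.1903, 0.4047]
eef_rot: [-0.731, 1.571, -0.954]
ft_force: [0.8, 0.6, 0.3]
opening: 0.996
```

>>> send_rows:
  series: [0.0854, 0.0125, -0.037, 0, 0, 0, 0.023, 0.0854, 0.0125, -0.037, 0, 0, 0, 0.023, 0.0854, 0.0125, -0.037, 0, 0, 0, 0.023, 0.0854, 0.0125, -0.037, 0, 0, 0, 0.023, 0.0854, 0.0125, -0.037, 0, 0, 0, 0.023, 0.0854, 0, 0, 0, 0, 0, 0, 0.0854, 0, 0, 0, 0, 0, 0]

```text
clock: 1.85
tcp_pos: [0.4615, 0.0061, 0.4045]
eef_rot: [2.854, 1.57, 2.743]
ft_force: [-0.8, 0.5, 0.1]
opening: 0.999
```

```bash
python3 - <<'E'
from h import *
import pickle
o=bot.get_obs();c=vision.get_calibration("wrist");im,d=vision.capture("wrist")
print(o["clock"],o["tcp_pos"],o["eef_rot"],o["joints"])
cv2.imwrite("pics/w1.png",im);pickle.dump((o,c,im,d),open("w1.pkl","wb"))
print(proj(c,(.459,.0055,.03),True))
E
```

```text
1.85 [0.46146536 0.00614519 0.40446737] [2.85390313 1.57017176 2.74288954] [-1.16249711e-01  2.65132946e-01  1.73156400e+00  1.91097344e-04
  1.14549553e+00 -1.57611135e+00]
(np.float64(258.28013837660814), np.float64(166.2184164808041))
```

View pics/w1.png

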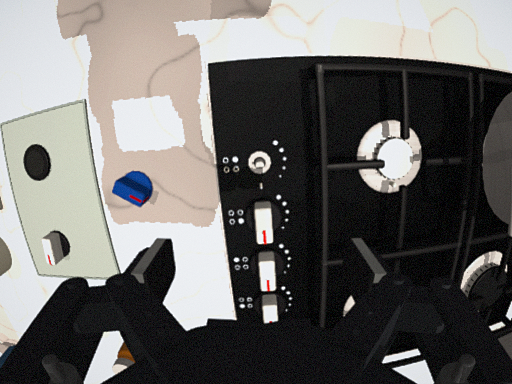

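The wrist view shows the bare stem at about (260,161), the three fitted knobs below it at about (264,222), (267,272) and (270,307), and the loose knob at the left (55,248). I'll measure the stem and the hob's direction.

```bash
python3 - <<'E'
from h import *
import pickle
o,c,im,d=pickle.load(open("w1.pkl","rb"))
cv2.imwrite("pics/w1c.png",np.hstack([cv2.resize(im[135:215,225:295],None,fx=5,fy=5,interpolation=cv2.INTER_CUBIC),cv2.resize(im[195:275,225:295],None,fx=5,fy=5,interpolation=cv2.INTER_CUBIC)]))
g=im.max(2)
# collar blob
m=(g[140:185,243:277]>90).astype(np.uint8)
n,l,s,ce=cv2.connectedComponentsWithStats(m)
for i in range(1,n):
  if s[i,4]>15:print(s[i],ce[i]+[243,140],onplane(c,*(ce[i]+[243,140]),.0095,True))
# bars: white region
hsv=cv2.cvtColor(im,cv2.COLOR_BGR2HSV)
red=((hsv[...,1]>120)&((hsv[...,0]<8)|(hsv[...,0]>172))&(hsv[...,2]>90)).astype(np.uint8)
n,l,s,ce=cv2.connectedComponentsWithStats(red)
for i in range(1,n):
  if s[i,4]>5:print("red",s[i],ce[i],onplane(c,*ce[i],.049,True))
# left hob edge
P=[]
for r in range(80,320,10):
    row=im[r].max(1) if 0 else g[r]
    cols=np.where((row[205:245].astype(int)<70))[0]
    if len(cols):
        P.append(onplane(c,205+cols[0],r,.008,True)[:2])
P=np.array(P);f=np.polyfit(P[:,0],P[:,1],1);res=P[:,1]-np.polyval(f,P[:,0]);k=abs(res)<.003
f=np.polyfit(P[k,0],P[k,1],1);print(np.degrees(np.arctan(f[0])),k.sum(),len(k),res.round(4))
E
```

```text
[29  0  5  5 20] [274.45 142.15] [0.43515009 0.02811383 0.0095    ]
[  5  11  23  23 377] [259.11671088 161.98938992] [0.45776064 0.00669036 0.0095    ]
red [130 195  11   7  22] [135.         198.22727273] [ 0.47611877 -0.14667587  0.049     ]
red [263 231   4  14  34] [264.29411765 237.5       ] [0.54193002 0.00348021 0.049     ]
red [ 48 255   3  10  14] [ 49.  259.5] [ 0.55567433 -0.32538488  0.049     ]
red [267 280   3  12  25] [267.72 285.6 ] [0.6114533 0.0007811 0.049    ]
-2.111455083899225 24 24 [ 0.0006 -0.0004 -0.0002 -0.      0.0001  0.0002  0.0002  0.0002  0.0002
  0.0001 -0.0012 -0.0001 -0.0003 -0.0005  0.0006  0.0003 -0.0001 -0.0005
  0.0005  0.     -0.0005  0.0004 -0.0003  0.0005]
```

View pics/w1c.png

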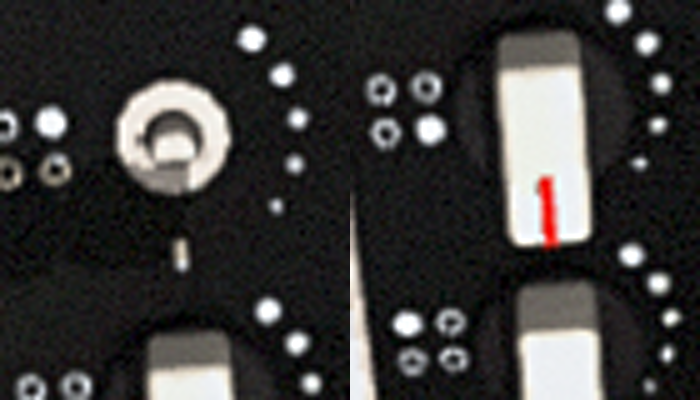

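>>> send_rows:
  series: [0.0854, 0.009, -0.034, -0.005, 0, 0, -0.003, 0.0854, 0.009, -0.034, -0.005, 0, 0, -0.003, 0.0854, 0.009, -0.034, -0.005, 0, 0, -0.003, 0.0854, 0.009, -0.034, -0.005, 0, 0, -0.003, 0.0854, 0.009, -0.034, -0.01, 0, 0, -0.003, 0.0854, 0.009, -0.034, -0.01, 0, 0, -0.003, 0.0854, 0.009, -0.034, -0.01, 0, 0, -0.003, 0.0854, 0.009, -0.034, -0.01, 0, 0, -0.003, 0.0854, 0.009, -0.034, -0.01, 0, 0, -0.003, 0.0854, 0.009, -0.034, -0.01, 0, 0, -0.003]

```text
clock: 2.9
tcp_pos: [0.5523, -0.333, 0.3242]
eef_rot: [2.313, 1.57, 2.176]
ft_force: [1.1, 0.2, 0.3]
opening: 1.002
```

>>> send_rows:
  series: [0.0854, 0, 0, 0, 0, 0, 0, 0.0854, 0, 0, 0, 0, 0, 0]

```text
clock: 3.1
tcp_pos: [0.5518, -0.3323, 0.3241]
eef_rot: [2.453, 1.569, 2.315]
ft_force: [-0.2, 0.8, 0.1]
opening: 1.001
```

```bash
python3 - <<'E'
from h import *
import pickle
o=bot.get_obs();c=vision.get_calibration("wrist");im,d=vision.capture("wrist")
print(o["clock"],o["tcp_pos"],o["eef_rot"],o["joints"])
from scipy.spatial.transform import Rotation as Ro
print(Ro.from_euler("xyz",o["eef_rot"]).as_matrix())
cv2.imwrite("pics/w2.png",im);pickle.dump((o,c,im,d),open("w2.pkl","wb"))
u,v=map(int,proj(c,(.55,-.335,.038),True));print(u,v)
x0,y0=u-50,v-50
cv2.imwrite("pics/w2c.png",cv2.resize(im[y0:y0+100,x0:x0+100],None,fx=5,fy=5,interpolation=cv2.INTER_CUBIC))
E
```

```text
3.1 [ 0.55178642 -0.33229851  0.32411788] [2.45301691 1.56944055 2.31459215] [-6.34779774e-01  6.00744132e-01  1.38509574e+00  2.82871000e-04
  1.15708360e+00 -2.06726523e+00]
[[-9.17977515e-04  1.37983515e-01  9.90434100e-01]
 [ 9.97721079e-04  9.90434151e-01 -1.37982597e-01]
 [-9.99999081e-01  8.61512057e-04 -1.04686534e-03]]
255 186
```

View pics/w2.png

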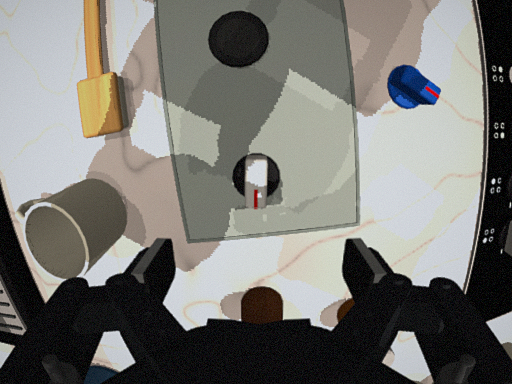

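View pics/w2c.png

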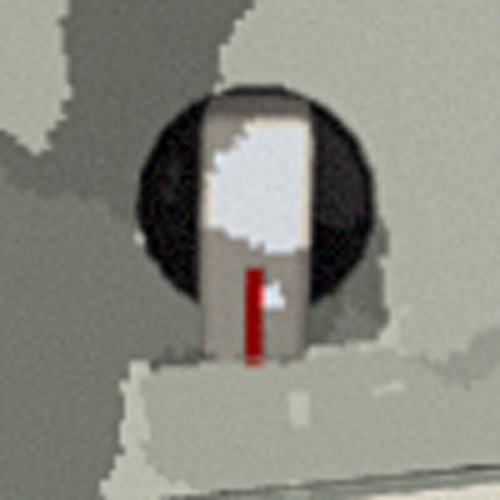

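```bash
python3 - <<'E'
from h import *
import pickle
o,c,im,d=pickle.load(open("w2.pkl","rb"))
f=lambda x,y,z=.038:onplane(c,(x+.5)/5-.5+205,(y+.5)/5-.5+136,z,True)
a,b=f(258,118),f(254,362)
print(a,b,(a+b)/2,np.linalg.norm(b-a),np.degrees(np.arctan2(*(b-a)[1::-1])))
r=f(254,266);print("red",np.degrees(np.arctan2(*(b-r)[1::-1])))
print("width",np.linalg.norm(f(202,240)-f(308,240)))
# skirt
l,rr,t=f(137,200,.009),f(374,200,.009),f(255,85,.009); print("skirt",l,rr,(l+rr)/2,t)
m=o["tcp_pos"];print(((a+b)/2-m))
E
```

```text
[ 0.52577883 -0.33126003  0.038     ] [ 0.56990625 -0.33822424  0.038     ] [ 0.54784254 -0.33474214  0.038     ] 0.044673583549940034 -8.96848037599092
red -8.096086629488003
width 0.018756042764171886
skirt [ 0.54341724 -0.35788537  0.009     ] [ 0.54985906 -0.31186704  0.009     ] [ 0.54663815 -0.33487621  0.009     ] [ 0.52415499 -0.33178279  0.009     ]
[-0.00394388 -0.00244363 -0.28611788]
```

The knob is at (0.548,-0.335) with yaw about -8.3°. Its measured bar size (44.7 × 18.8 mm) is close to the given 46 × 20. I'll descend and grip.

>>> send_rows:
  series: [0.06, -0.002, -0.0012, -0.025, 0, 0, -0.005, 0.06, -0.002, -0.0012, -0.03, 0, 0, 0, 0.06, 0, 0, -0.03, 0, 0, 0, 0.06, 0, 0, -0.025, 0, 0, 0, 0.06, 0, 0, -0.015, 0, 0, 0, 0.06, 0, 0, -0.01, 0, 0, 0, 0.06, 0, 0, -0.005, 0, 0, 0, 0.06, 0, 0, 0, 0, 0, 0, 0.06, 0, 0, 0, 0, 0, 0]

```text
clock: 4.05
tcp_pos: [0.5478, -0.3358, 0.1856]
eef_rot: [-0.483, 1.57, -0.627]
ft_force: [-0.2, -0.7, 0.0]
opening: 0.704
```

```bash
python3 - <<'E'
from h import *
o=bot.get_obs();print(o["tcp_pos"],o["opening"])
for n in("wrist","side"):
    im,d=vision.capture(n);cv2.imwrite(f"pics/{n}3.png",im)
a=cv2.imread("pics/side3.png")[230:310,270:360]
cv2.imwrite("pics/side3c.png",cv2.resize(a,None,fx=6,fy=6,interpolation=cv2.INTER_CUBIC))
E
```

```text
[ 0.54777773 -0.33576501  0.18557531] 0.7035702476141957
```

View pics/wrist3.png

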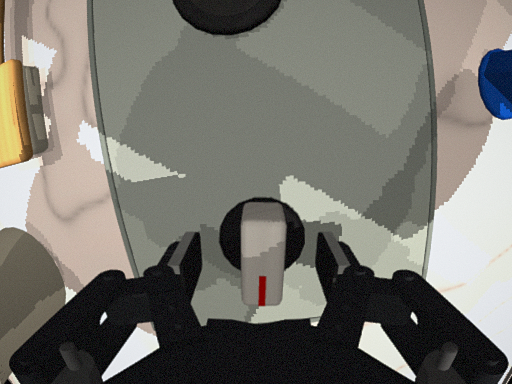

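View pics/side3c.png

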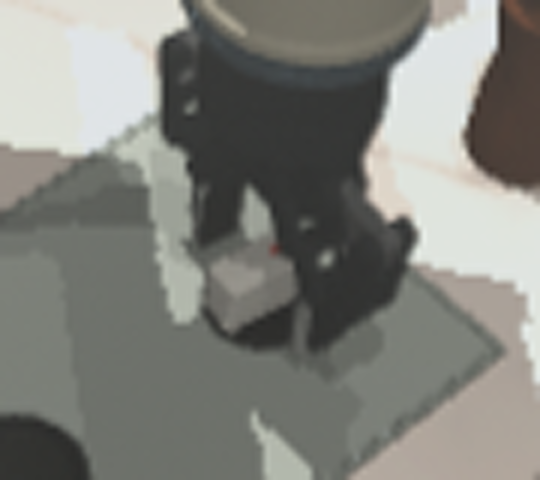

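The bar is centred between the open fingers to within about 1 mm: the bar's middle is at u≈263 and the fingers' middle at u≈258. I'll nudge and close.

>>> send_rows:
  series: [0.05, 0, 0.0012, -0.001, 0, 0, 0, 0.03, 0, 0, 0, 0, 0, 0, 0.01, 0, 0, 0, 0, 0, 0, 0.01, 0, 0, 0, 0, 0, 0, 0.01, 0, 0, 0, 0, 0, 0, 0.01, 0, 0, 0, 0, 0, 0, 0.01, 0, 0, 0, 0, 0, 0, 0.01, 0, 0, 0, 0, 0, 0]

```text
clock: 4.95
tcp_pos: [0.5476, -0.3346, 0.184]
eef_rot: [-0.55, 1.57, -0.694]
ft_force: [-1.2, 0.6, 5.3]
opening: 0.222
```

```bash
python3 - <<'E'
from h import *
import pickle
o=bot.get_obs();c=vision.get_calibration("wrist");print(o["tcp_pos"],o["opening"],o["ft_force"])
im,d=vision.capture("wrist");cv2.imwrite("pics/wrist4.png",im);pickle.dump((o,c,im,d),open("w4.pkl","wb"))
E
```

```text
[ 0.54756533 -0.33456619  0.18400823] 0.22163744417122055 [-1.15085501  0.60829242  5.30971085]
```

View pics/wrist4.png

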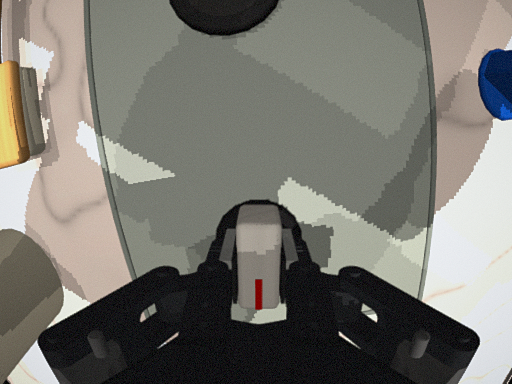

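```bash
python3 - <<'E'
from h import *
import pickle
from scipy.spatial.transform import Rotation as Ro
o,c,im,d=pickle.load(open("w4.pkl","rb"))
cv2.imwrite("pics/w4c.png",cv2.resize(im[190:330,200:320],None,fx=4,fy=4,interpolation=cv2.INTER_CUBIC))
print(Ro.from_euler("xyz",o["eef_rot"]).as_matrix())
g=lambda a,b:(onplane(c,*a,.038,True),onplane(c,*b,.038,True))
a,b=g((259.5,208),(257.5,308));print(a,b,(a+b)/2,np.linalg.norm(b-a),np.degrees(np.arctan2(*(b-a)[1::-1])))
E
```

```text
[[ 4.22048078e-04  1.43346001e-01  9.89672545e-01]
 [-3.50849181e-04  9.89672593e-01 -1.43345858e-01]
 [-9.99999849e-01 -2.86726957e-04  4.67982243e-04]]
[ 0.5183982 -0.3308593  0.038    ] [ 0.56878262 -0.33904074  0.038     ] [ 0.54359041 -0.33495002  0.038     ] 0.05104435350845183 -9.22319971915294
```

View pics/w4c.png

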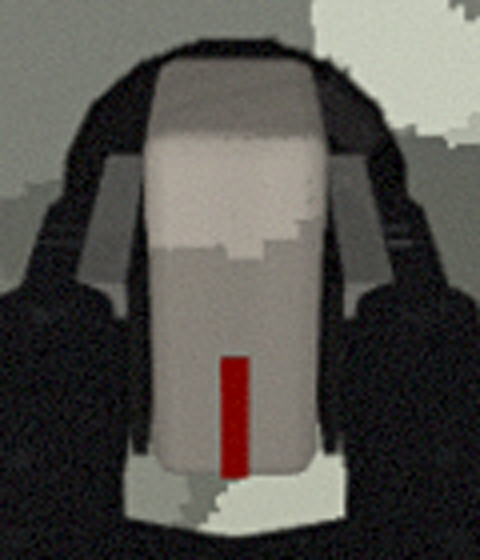

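```bash
python3 - <<'E'
from h import *
import pickle
o,c,im,d=pickle.load(open("w4.pkl","rb"))
a,b=onplane(c,259,223,.038,True),onplane(c,259,308.2,.038,True);print(a,b,(a+b)/2,np.linalg.norm(b-a),np.degrees(np.arctan2(*(b-a)[1::-1])))
print((a+b)/2-o["tcp_pos"])
l,r=onplane(c,200+62/4,190+190/4,.009,True),onplane(c,200+408/4,190+190/4,.009,True);print((l+r)/2,np.linalg.norm(l-r))
o,c,im,d=pickle.load(open("w1.pkl","rb"))
print("stem",onplane(c,259.5,162.1,.0095,True))
E
```

```text
[ 0.52489453 -0.33200128  0.038     ] [ 0.56900987 -0.33834743  0.038     ] [ 0.5469522  -0.33517436  0.038     ] 0.044569459592892505 -8.186052449727125
[-0.00061313 -0.00060817 -0.14600823]
[ 0.54490441 -0.33494392  0.009     ] 0.0461644391245714
stem [0.45795206 0.00714753 0.0095    ]
```

Gripped: the opening is 18.9 mm on the 20 mm bar. The knob centre is within 1 mm of the tool axis and the yaw is -8.2°. I'll lift and go to a spot just beyond the stem for a close look.

>>> send_rows:
  series: [0.01, 0, 0, 0.015, 0, 0, 0, 0.01, 0, 0.005, 0.03, 0, 0, 0.0107, 0.01, -0.005, 0.03, 0.021, 0, 0, 0.0107, 0.01, -0.005, 0.036, 0, 0, 0, 0.0107, 0.01, -0.006, 0.036, 0, 0, 0, 0.0107, 0.01, -0.006, 0.036, 0, 0, 0, 0.0107, 0.01, -0.006, 0.036, 0, 0, 0, 0.0107, 0.01, -0.005, 0.036, 0, 0, 0, 0.0107, 0.01, -0.005, 0.036, 0, 0, 0, 0.0107, 0.01, -0.005, 0.036, 0, 0, 0, 0.0107]

```text
clock: 6.0
tcp_pos: [0.5042, -0.0461, 0.2506]
eef_rot: [-0.138, 1.57, -0.185]
ft_force: [1.0, 0.2, -1.2]
opening: 0.227
```

>>> send_rows:
  series: [0.01, -0.0045, 0.036, 0, 0, 0, 0.0107, 0.01, 0, 0.018, 0, 0, 0, 0.01, 0.01, 0, 0, 0, 0, 0, 0, 0.01, 0, 0, 0, 0, 0, 0]

```text
clock: 6.4
tcp_pos: [0.5002, 0.0066, 0.2503]
eef_rot: [-0.222, 1.57, -0.248]
ft_force: [-0.0, -0.8, 0.0]
opening: 0.221
```

```bash
python3 - <<'E'
from h import *
import pickle
from scipy.spatial.transform import Rotation as Ro
o=bot.get_obs();c=vision.get_calibration("wrist");print(o["clock"],o["tcp_pos"],o["opening"],o["ft_force"])
im,d=vision.capture("wrist");cv2.imwrite("pics/wrist5.png",im);pickle.dump((o,c,im,d),open("w5.pkl","wb"))
R=Ro.from_euler("xyz",o["eef_rot"]).as_matrix();print(R, np.degrees(np.arctan2(R[1,2],R[0,2])))
print(proj(c,(.458,.0065,.03),True))
E
```

```text
6.4 [0.50017995 0.00660286 0.25028306] 0.22112807990555913 [-0.04281685 -0.84118115  0.02481903]
[[ 8.24725836e-04  2.59517625e-02  9.99662856e-01]
 [-2.08855605e-04  9.99663179e-01 -2.59515986e-02]
 [-9.99999638e-01 -1.87382237e-04  8.29868222e-04]] -1.4870845344846253
(np.float64(258.15288607737835), np.float64(150.9774811447492))
```

View pics/wrist5.png

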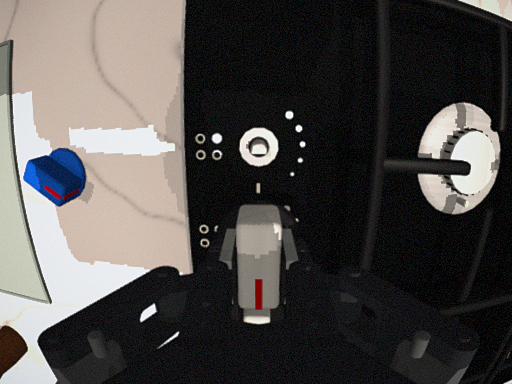

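The knob is still square in the grip. The stem and its collar are clear at about (259,147).

```bash
python3 - <<'E'
from h import *
import pickle
o,c,im,d=pickle.load(open("w5.pkl","rb"))
g=im.max(2); x0,y0=230,120
m=(g[y0:y0+55,x0:x0+55]>90).astype(np.uint8)
cs,_=cv2.findContours(m,cv2.RETR_EXTERNAL,cv2.CHAIN_APPROX_NONE)
k=max(cs,key=cv2.contourArea);h=cv2.convexHull(k);e=cv2.fitEllipse(h);print(e)
p=np.array(e[0])+[x0,y0];P=onplane(c,*p,.0095,True);print("collar",p,P)
for dx,dy in((e[1][0]/2,0),(0,e[1][1]/2)): print(np.linalg.norm(onplane(c,p[0]+dx,p[1]+dy,.0095,True)-P)*2)
# held knob top
z=o["tcp_pos"][2]-.146
cv2.imwrite("pics/w5c.png",np.hstack([cv2.resize(im[190:330,200:320],None,fx=4,fy=4,interpolation=cv2.INTER_CUBIC),cv2.resize(im[120:175,230:285],(560,560),interpolation=cv2.INTER_CUBIC)[:,:300]]) if 0 else cv2.resize(im[118:180,225:295],None,fx=8,fy=8,interpolation=cv2.INTER_CUBIC))
# hob edge yaw
P=[]
for r in range(60,260,10):
    cols=np.where(g[r,175:200]<45)[0]
    if len(cols):P.append(onplane(c,175+cols[0],r,.008,True)[:2])
P=np.array(P);f=np.polyfit(P[:,0],P[:,1],1);print(np.degrees(np.arctan(f[0])),(P[:,1]-np.polyval(f,P[:,0])).round(4))
a,b=onplane(c,259,223,z,True),onplane(c,259,308.2,z,True);print("knob",(a+b)/2-o["tcp_pos"],np.degrees(np.arctan2(*(b-a)[1::-1])))
E
```

```text
((28.300907135009766, 26.42324447631836), (39.104496002197266, 39.48303985595703), 52.62437438964844)
collar [258.30090714 146.42324448] [0.45767571 0.00660362 0.0095    ]
0.02768333986431318
0.028533112970747503
-1.9771303489747258 [-0.0001 -0.      0.      0.     -0.     -0.0001 -0.0003  0.0003  0.0001
 -0.0002  0.0003 -0.      0.0003 -0.0001  0.0002 -0.0003 -0.0001  0.0001
  0.0003 -0.0005]
knob [-0.0005922  -0.00077917 -0.146     ] -1.4322242294901701
```

View pics/w5c.png

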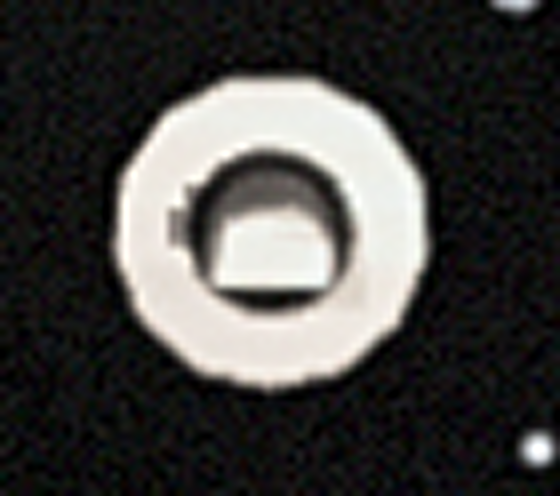

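>>> send_rows:
  series: [0.01, -0.015, 0.0005, 0, 0, 0, -0.01, 0.01, -0.016, 0, 0, 0, 0, 0, 0.01, -0.011, 0, -0.01, 0, 0, 0, 0.01, 0, 0, -0.018, 0, 0, 0, 0.01, 0, 0, -0.008, 0, 0, 0, 0.01, 0, 0, 0, 0, 0, 0, 0.01, 0, 0, 0, 0, 0, 0]

```text
clock: 7.15
tcp_pos: [0.4584, 0.0066, 0.2139]
eef_rot: [-0.31, 1.571, -0.347]
ft_force: [-0.1, 0.3, -0.9]
opening: 0.222
```

```bash
python3 - <<'E'
from h import *
import pickle
from scipy.spatial.transform import Rotation as Ro
o=bot.get_obs();c=vision.get_calibration("wrist");print(o["clock"],o["tcp_pos"],o["opening"],o["ft_force"])
R=Ro.from_euler("xyz",o["eef_rot"]).as_matrix();print(R[2], np.degrees(np.arctan2(R[1,2],R[0,2])))
im,d=vision.capture("wrist");a=cv2.resize(im[150:330,190:330],None,fx=2.5,fy=2.5,interpolation=cv2.INTER_CUBIC)
s,_=vision.capture("side");b=cv2.resize(s[175:265,160:250],(450,450),interpolation=cv2.INTER_CUBIC)
cv2.imwrite("pics/p6.png",np.hstack([a,b]))
E
```

```text
7.15 [0.45836604 0.00664051 0.21392361] 0.2220050302621336 [-0.12314368  0.34545953 -0.88631241]
[-9.99999993e-01 -3.49737635e-05  1.09193409e-04] -2.143374032325736
```

View pics/p6.png

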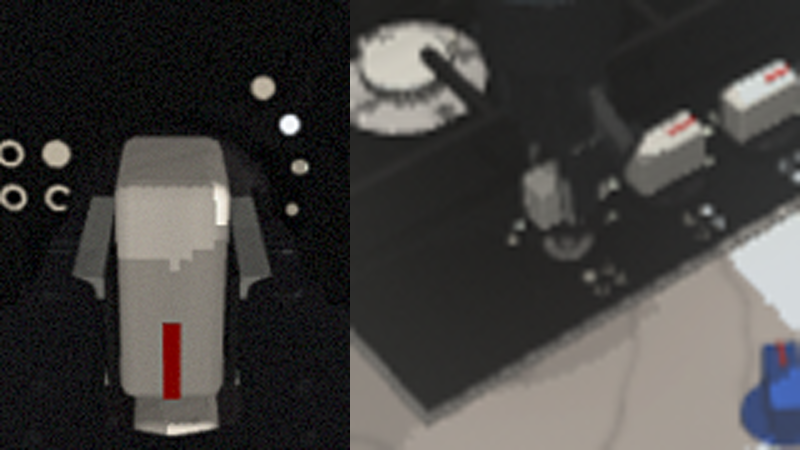

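The knob hovers just above the stem, aligned with the fitted knobs. I'll descend slowly and watch the force.

>>> send_rows:
  series: [0.01, 0, 0.0004, -0.002, 0, 0, 0, 0.01, 0, 0, -0.0015, 0, 0, 0, 0.01, 0, 0, -0.0015, 0, 0, 0, 0.01, 0, 0, -0.001, 0, 0, 0, 0.01, 0, 0, 0, 0, 0, 0]

```text
clock: 7.75
tcp_pos: [0.4579, 0.0075, 0.2075]
eef_rot: [3.084, 1.57, 3.047]
ft_force: [-0.5, -0.1, 0.4]
opening: 0.226
```

>>> send_rows:
  series: [0.01, 0, 0, -0.001, 0, 0, 0, 0.01, 0, 0, -0.001, 0, 0, 0, 0.01, 0, 0, 0, 0, 0, 0]

```text
clock: 8.05
tcp_pos: [0.4579, 0.0075, 0.2056]
eef_rot: [3.08, 1.571, 3.043]
ft_force: [-0.2, -0.7, -1.3]
opening: 0.221
```

There is no resistance 4 mm past the stem's top, so it is going in. I'll continue to the home position.

>>> send_rows:
  series: [0.01, 0, 0, -0.002, 0, 0, 0, 0.01, 0, 0, -0.002, 0, 0, 0, 0.01, 0, 0, -0.002, 0, 0, 0, 0.01, 0, 0, -0.002, 0, 0, 0, 0.01, 0, 0, 0, 0, 0, 0]

```text
clock: 8.55
tcp_pos: [0.4579, 0.0074, 0.1974]
eef_rot: [3.126, 1.57, 3.089]
ft_force: [-1.3, 0.2, -1.4]
opening: 0.224
```

>>> send_rows:
  series: [0.01, 0, 0, -0.001, 0, 0, 0, 0.01, 0, 0, -0.001, 0, 0, 0, 0.01, 0, 0, 0, 0, 0, 0]

```text
clock: 8.85
tcp_pos: [0.4579, 0.0074, 0.1956]
eef_rot: [3.089, 1.571, 3.052]
ft_force: [-1.3, 1.2, -0.6]
opening: 0.224
```

>>> send_rows:
  series: [0.01, 0, 0, -0.001, 0, 0, 0, 0.01, 0, 0, 0, 0, 0, 0]

```text
clock: 9.05
tcp_pos: [0.4579, 0.0075, 0.1947]
eef_rot: [2.996, 1.571, 2.959]
ft_force: [-2.6, 0.9, 3.3]
opening: 0.223
```

Contact came at the expected home height (0.195), with force starting to build. Now I'll press against the spring.

>>> send_rows:
  series: [0.01, 0.0003, 0, -0.001, 0, 0, 0, 0.01, 0, 0, -0.001, 0, 0, 0, 0.01, 0, 0, 0, 0, 0, 0]

```text
clock: 9.35
tcp_pos: [0.4581, 0.0075, 0.1926]
eef_rot: [3.111, 1.57, 3.074]
ft_force: [-5.2, -0.6, 5.6]
opening: 0.223
```

>>> send_rows:
  series: [0.01, 0, 0, -0.001, 0, 0, 0, 0.01, 0, 0, -0.0005, 0, 0, 0, 0.01, 0, 0, 0, 0, 0, 0]

```text
clock: 9.65
tcp_pos: [0.458, 0.0075, 0.1912]
eef_rot: [3.087, 1.57, 3.05]
ft_force: [-4.7, 0.8, 8.3]
opening: 0.224
```

>>> send_rows:
  series: [0.01, 0, 0, -0.0005, 0, 0, 0, 0.01, 0, 0, 0, 0, 0, 0]

```text
clock: 9.85
tcp_pos: [0.458, 0.0075, 0.1908]
eef_rot: [-3.124, 1.57, 3.122]
ft_force: [-5.7, -0.2, 10.1]
opening: 0.223
```

>>> send_rows:
  series: [0.01, -0.0006, 0, 0, 0, 0, 0, 0.01, 0, 0, -0.0007, 0, 0, 0, 0.01, 0, 0, 0, 0, 0, 0, 0.01, 0, 0, 0, 0, 0, 0]

```text
clock: 10.25
tcp_pos: [0.4578, 0.0075, 0.1906]
eef_rot: [-0.066, 1.57, -0.103]
ft_force: [-5.2, 1.2, 22.5]
opening: 0.225
```

```bash
python3 - <<'E'
from h import *
from scipy.spatial.transform import Rotation as Ro
o=bot.get_obs();c=vision.get_calibration("wrist");print(o["clock"],o["tcp_pos"],o["opening"],o["ft_force"],o["torque"])
R=Ro.from_euler("xyz",o["eef_rot"]).as_matrix();print(R[2], np.degrees(np.arctan2(R[1,2],R[0,2])))
im,d=vision.capture("wrist");a=cv2.resize(im[150:330,190:330],None,fx=2.5,fy=2.5,interpolation=cv2.INTER_CUBIC)
s,_=vision.capture("side");b=cv2.resize(s[175:265,160:250],(450,450),interpolation=cv2.INTER_CUBIC)
cv2.imwrite("pics/p7.png",np.hstack([a,b]))
E
```

```text
10.25 [0.45778562 0.00747429 0.19055467] 0.22519883257244483 [-5.2330854   1.19182833 22.49001813] [ 0.21641219  0.87911306 -0.01645762]
[-9.99999514e-01 -6.48605530e-05  9.83555551e-04] -2.1081246466471537
```

View pics/p7.png

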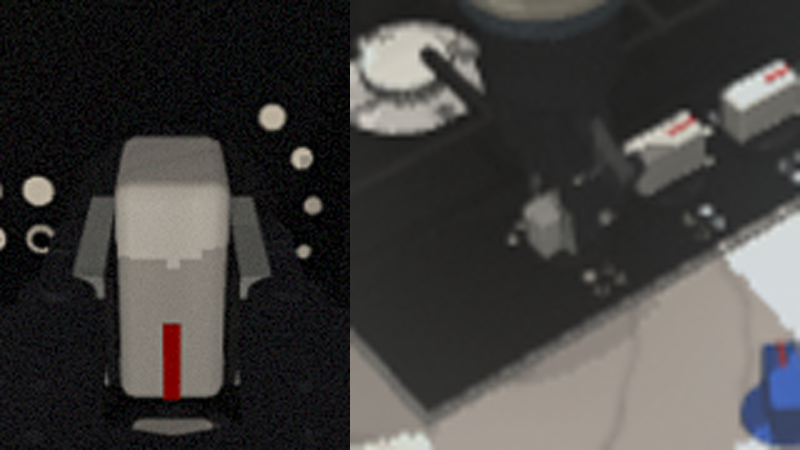

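The knob sits in the grip exactly as before. The force went 5.6, 8.3, 10.1 N and then jumped to 22.5 N at the hard stop, about 4 mm below home. Handing in while holding.

```bash
python3 - <<'E'
from workcell import bot
o=bot.get_obs();print(o["tcp_pos"],o["ft_force"]);print(bot.hand_in())
E
```

```text
[0.45778311 0.0074587  0.19053767] [-5.98637571  1.41416532 21.9469499 ]
the job is handed in; nothing more can be done
None
```

The loose knob is on the bare stem, the control nearest the robot. I handed the job in at about 10.3 s with the gripper still holding it pressed in.

**What I did:** I gripped the knob across its bar on the mat and turned it about 6° to match the hob's direction (yaw about -2.1°). Then I lowered it onto the stem and pressed it in.

**Last checks**
- **Fit:** it slid down about 15 mm with almost no resistance. Contact came at a tool height of about 0.195 m, where the knob should be fully home.
- **Press:** the force rose along the spring to about 10 N, then jumped to about 22 N at the stop. That was about 4 mm below home, matching the stem's 4 mm travel.
- **Grip and pointer:** the knob had not shifted in the fingers. In the wrist and side views its pointer lines up with the fitted knobs. The tool yaw is -2.1° and the hob edge measured -2.0° to -2.1°.
- **Neighbours:** the last side view showed no sign that the neighbouring knobs in frame had been touched. I took no final picture of the other objects on the worktop, but nothing in the moves or forces suggested contact.
- **Small disagreement:** a sideways force of about 5–6 N along x remained on the stem when I handed in. The two fixed cameras and the wrist camera differed by up to 6 mm on positions, so I went by the wrist camera.

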